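# Shingle the slide mailers along the tray

## Robot

A 6-joint arm with a two-finger parallel gripper is mounted at the origin on a cart in front of the work surface, level with it; the furniture and walls round the work are solid. World frame = base frame: x ahead of the robot, y to its left, z up, the work surface at z = 0. Lengths are in m, angles in rad, forces in N, time in s.
With the tool pointing down it reaches from about 0.3 to 0.875 m from the base axis. Payload 6.4 kg.
Tool frame: the origin (TCP) lies on the centre line of the jaws, within the pads' length; the fingertips stand 17 mm ahead of it and the grasp point (between the pads) lies 2 mm behind it; z points along the fingers, y is the direction in which the jaws open and shut (so a half turn about z gives the same grasp; the last joint's range is limited). The gripper opens to 85 mm and grips with 20 to 120 N. Pads are 22 mm wide; open, the fingers measure 114 mm over their backs; the gripper's body (76 mm by 85 mm) begins 54 mm behind the grasp point. The pads swing forward as they close: fully open they stand 13 mm farther back than shut.
Start: joints at [1.134, 0.181, 1.607, -0, 1.354, -0.206], TCP at [0.132, 0.56, 0.248] pointing down, gripper open.
Joint ranges: [-2.99, 2.99], [-0.89, 2.07], [0.3, 2.58], [-1.14, 4.28], [0, 2.63], [-3.12, 3.12]. Speed limits (rad/s): [2.57, 2.57, 3.01, 3.14, 3.14, 3.14].

## Interface

Orientations are given as a rotation vector (axis times angle).
In Python, from station import r gives the robot as it stands.
- The arm moves only by the tool arm_command, never from a script. Its argument "series" is a list that holds one entry, the list of rows, each a list of 7 numbers: the turn, a rotation vector about the tool's x, y, z in degrees, then the shift along the tool's x, y, z in m, then the opening, from 0 (shut) to 1 (fully open). In form: [[[rx, ry, rz, x, y, z, jaw], ...]]. A call has 1 to 8 rows; each row shifts and turns the commanded pose from where the row before left it, along the tool's axes as they then stand; what a row does not reach is not made up. A row lasts 1/8 s, in which the tool goes at most 62.5 mm and 10.7 degrees, less where a joint would pass 70% of its speed; a pose out of reach is approached as far as the arm can. A call with a gripper value outside its range is refused whole. The fingers move at their own pace and stop on an object; "squeeze" is the grip in N (left out, the last holds). Time passes only in rows, so rows that do not move let the fingers close. It gives the time, the measured TCP pose, the force and the opening at its end, in the units of the state.
- r.read_state(): the state, without advancing time (a new reading comes with each control period).
- r.read_camera(name): name is "scene" or "top" or "wrist"; returns a dict with "color" (400x640x3 uint8, blue, green, red), "range_z" (400x640 float32, m along the optical axis (not along the pixel's ray), 0 where there is no reading), "K" (3x3 intrinsics, pixels), "cam_to_world" (4x4, takes a point from camera to world coordinates). Camera axes: x right, y down, z forward; pixel columns grow to the right and rows downward; lengths in m; the calibration is good to about 2 mm. A picture is of the moment at which its call begins.
- r.close_job(): hands the job in, once; it reports no verdict.
The state is a dict: "time_s": time; "joint_pos": joint angles; "joint_velocities": joint speeds; "joint_efforts": joint torques, N m; "tool_pos": TCP position; "tcp_rot": TCP orientation; "force": force on the tool from outside, world axes, zero at the start; "wrist_torque": the same for the moment, N m; "finger_gap": finger opening in m.
Only numpy, scipy, OpenCV 4.12 (cv2) and the standard library are available. Lean on these libraries where they do the work, as an engineer would, in place of code of your own. Each camera call takes 0.05 s, during which the arm holds its last target. There are 200 camera calls.

## Task

Lay the four white slide mailers in the steel tray as one straight overlapping row along its middle, longest to shortest, so that every label shows: the longest lies flat with its label end up against the tall head stop, and each shorter one has its label end, pointing to the stop, resting about 2 cm over the plain end of the next longer one, with its own plain end down on the tray floor. Let go of them all, and leave the bottle, the beaker and the timer where they are.

Things in the scene. Friction and masses are not known exactly. Their poses are not given: they have to be found in the camera images.
- tray: Shallow stainless-steel tray fixed to the bench, outside 140 x 320 mm, long side along its own y. Inner floor 130 x 310 mm, 4 mm above the bench. The two long sides and the -y end are low rims 12 mm high over the bench (5 mm thick, rolled edge); the +y end (robot's left) is the head stop, a plate 8 mm thick, standing 26 mm high over the bench. Origin: centre of the underside; z up.
- tray_floor (a point): Centre of the tray's inner floor (on its upper face); axes as the tray's.
- tray_head (a point): Middle of the foot of the head stop's inner face, at floor level, 155 mm to +y of tray_floor; axes as the tray's.
- bottle: Bystander: small dark glass reagent bottle with a blue cap, diameter 30 mm, 55 mm high, standing loose; origin centre of its underside. Leave it alone.
- beaker: Bystander: glass beaker, about 70 mm across, 90 mm high, standing loose; origin centre of its underside. Leave it alone.
- bowl: White bowl with lemons, fixed clutter left of the tray: 133 mm across, 69 mm high; origin centre of its underside. Keep clear of it.
- timer: Bystander: flat digital timer 58 x 66 x 19 mm lying loose; origin centre of its underside. Leave it alone.
- mailer_100: Slide mailer: flat white rigid plastic case 100 mm long (own y) x 40 mm wide (own x) x 10 mm thick, 28 to 56 g, loose, lying label up on the bench. The +y end is the label end (paper label and thumb ribs on top, near the edge), the -y end is plain. Origin: centre of the underside; z up. Pick it by pinching the 40 mm width.
- mailer_100_label_end (a point): Middle of the label-end (+y) edge of the 100 mm mailer's underside, 50 mm from its origin; axes as the mailer's.
- mailer_100_plain_end (a point): Middle of the plain-end (-y) edge of the 100 mm mailer's underside, 50 mm from its origin; axes as the mailer's.
- mailer_88: Slide mailer: flat white rigid plastic case 88 mm long (own y) x 40 mm wide (own x) x 10 mm thick, 28 to 56 g, loose, lying label up on the bench. The +y end is the label end (paper label and thumb ribs on top, near the edge), the -y end is plain. Origin: centre of the underside; z up. Pick it by pinching the 40 mm width.
- mailer_88_label_end (a point): Middle of the label-end (+y) edge of the 88 mm mailer's underside, 44 mm from its origin; axes as the mailer's.
- mailer_88_plain_end (a point): Middle of the plain-end (-y) edge of the 88 mm mailer's underside, 44 mm from its origin; axes as the mailer's.
- mailer_76: Slide mailer: flat white rigid plastic case 76 mm long (own y) x 40 mm wide (own x) x 10 mm thick, 28 to 56 g, loose, lying label up on the bench. The +y end is the label end (paper label and thumb ribs on top, near the edge), the -y end is plain. Origin: centre of the underside; z up. Pick it by pinching the 40 mm width.
- mailer_76_label_end (a point): Middle of the label-end (+y) edge of the 76 mm mailer's underside, 38 mm from its origin; axes as the mailer's.
- mailer_76_plain_end (a point): Middle of the plain-end (-y) edge of the 76 mm mailer's underside, 38 mm from its origin; axes as the mailer's.
- mailer_64: Slide mailer: flat white rigid plastic case 64 mm long (own y) x 40 mm wide (own x) x 10 mm thick, 28 to 56 g, loose, lying label up on the bench. The +y end is the label end (paper label and thumb ribs on top, near the edge), the -y end is plain. Origin: centre of the underside; z up. Pick it by pinching the 40 mm width.
- mailer_64_label_end (a point): Middle of the label-end (+y) edge of the 64 mm mailer's underside, 32 mm from its origin; axes as the mailer's.
- mailer_64_plain_end (a point): Middle of the plain-end (-y) edge of the 64 mm mailer's underside, 32 mm from its origin; axes as the mailer's.
There are look-alikes about, which are no part of the job. Leave any black or green look-alike of the mailer_100 alone. What is shaped like the mailer_76 but black is not meant.

How it is judged:
On the way, in this order (a step that is already met when the one before it is completed fails the run):
1. the longest mailer lies on the tray floor at the head stop (y of mailer_100_label_end in the frame of tray_head between -0.05 and 0.004 m and x of mailer_100 in the frame of tray_floor between -0.04 and 0.04 m and z of mailer_100 in the frame of tray_floor below 0.006 m), for 0.2 s.
2. the 88 mm mailer's label end lies over the plain end of the 100 mm mailer and its own plain end on the tray floor (y of mailer_88_label_end in the frame of mailer_100_plain_end between 0.003 and 0.04 m and z of mailer_88_label_end in the frame of mailer_100_plain_end above 0.006 m and z of mailer_88_plain_end in the frame of tray_floor below 0.006 m and x of mailer_88 in the frame of tray_floor between -0.04 and 0.04 m), for 0.2 s.
3. the 76 mm mailer's label end lies over the plain end of the 88 mm mailer and its own plain end on the tray floor (y of mailer_76_label_end in the frame of mailer_88_plain_end between 0.003 and 0.04 m and z of mailer_76_label_end in the frame of mailer_88_plain_end above 0.006 m and z of mailer_76_plain_end in the frame of tray_floor below 0.006 m and x of mailer_76 in the frame of tray_floor between -0.04 and 0.04 m), for 0.2 s.
4. the 64 mm mailer's label end lies over the plain end of the 76 mm mailer and its own plain end on the tray floor (y of mailer_64_label_end in the frame of mailer_76_plain_end between 0.003 and 0.04 m and z of mailer_64_label_end in the frame of mailer_76_plain_end above 0.006 m and z of mailer_64_plain_end in the frame of tray_floor below 0.006 m and x of mailer_64 in the frame of tray_floor between -0.04 and 0.04 m), for 0.2 s.
At the end, for the whole second after the job is handed in: 100 mm mailer flat, label end within 15 mm of the head stop; then 88, 76, 64 mm, each label end lapping 10 to 30 mm over the plain end before it, plain ends within 4 mm of the tray floor; all label up, within 15 mm and 0.15 rad of the tray's middle line, at rest (y of mailer_100_label_end in the frame of tray_head between -0.015 and 0.003 m and x of mailer_100 in the frame of tray_floor between -0.015 and 0.015 m and angle between the x axis of each of mailer_100, mailer_88, mailer_76, mailer_64 and the x axis of tray, either way round below 0.15 rad and z of mailer_100_plain_end in the frame of tray_floor between -0.003 and 0.004 m and linear speed of each of mailer_100, mailer_88, mailer_76, mailer_64 below 0.02 m/s and x of mailer_88 in the frame of tray_floor between -0.015 and 0.015 m and z of mailer_88_plain_end in the frame of tray_floor between -0.003 and 0.004 m and x of mailer_76 in the frame of tray_floor between -0.015 and 0.015 m and z of mailer_76_plain_end in the frame of tray_floor between -0.003 and 0.004 m and x of mailer_64 in the frame of tray_floor between -0.015 and 0.015 m and z of mailer_64_plain_end in the frame of tray_floor between -0.003 and 0.004 m and y of mailer_88_label_end in the frame of mailer_100_plain_end between 0.01 and 0.03 m and z of mailer_88_label_end in the frame of mailer_100_plain_end above 0.006 m and y of mailer_76_label_end in the frame of mailer_88_plain_end between 0.01 and 0.03 m and z of mailer_76_label_end in the frame of mailer_88_plain_end above 0.006 m and y of mailer_64_label_end in the frame of mailer_76_plain_end between 0.01 and 0.03 m and z of mailer_64_label_end in the frame of mailer_76_plain_end above 0.006 m and z of mailer_100_label_end in the frame of tray_floor between -0.003 and 0.004 m and angle between each of mailer_88, mailer_76, mailer_64's own z axis and vertical below 0.45 rad and angle between mailer_100's own z axis and vertical below 0.2 rad); the robot touches nothing.
It fails at once if the bottle is shifted by more than 3 cm (distance of bottle from where it was at the start of the episode above 0.03 m).
It fails at once if the beaker is shifted by more than 3 cm (distance of beaker from where it was at the start of the episode above 0.03 m).
It fails at once if the timer is shifted by more than 3 cm (distance of timer from where it was at the start of the episode above 0.03 m).
It also fails if it takes over 72 s, if anything falls off the work surface, if the arm or the gripper's body presses on something with over 40 N, if the wrist force passes 120 N, or if a joint passes its speed limit or range.

## Working session

There is one attempt and no reset: what is moved stays moved. The work goes in short steps, Python scripts to look and compute and a tool call to move; the robot and the scene stay as the last step left them, time stands still between calls to the robot, and variables do not carry over. Pictures are saved under pics/ and viewed, about 8 in all and at most 12, crops included, and the job is handed in when it is done.

Besides the shell and the picture viewer there is one more tool, called after ">>>" as name(argument=value, ...), one argument or row to a line, values as JSON. arm_command: Moves the arm, as the interface text tells. Its arguments: {"type":"object","properties":{"series":{"type":"array","items":{"type":"array","items":{"type":"array","items":{"type":"number"}}}},"squeeze":{"type":"number"}},"required":["series"]}

```bash
mkdir -p pics; ls
python3 - <<'E'
from station import r
import cv2
print(r.read_state())
for n in("top","scene"):
    c=r.read_camera(n); cv2.imwrite(f"pics/{n}0.png",c["color"]); print(n,c["K"].round(1).tolist(),c["cam_to_world"].round(4).tolist())
E
```

```text
pics
{'time_s': 0.0, 'joint_pos': array([ 1.13367021e+00,  1.81546905e-01,  1.60803199e+00,  1.09321979e-05,
        1.35380918e+00, -2.06307898e-01]), 'joint_velocities': array([ 0.00076311, -0.00039956, -0.00117326, -0.00124916, -0.00092542,
       -0.00076134]), 'joint_efforts': array([ 7.63193402e-04, -4.44862640e+01, -3.51348317e+01,  8.31803703e-06,
        8.86274676e-03, -6.24953401e-06]), 'tool_pos': array([0.13129683, 0.55925697, 0.24736925]), 'tcp_rot': array([-3.61701102e-01, -3.12011847e+00,  2.66975728e-03]), 'force': array([-0.25348347,  0.49150684,  0.44263044]), 'wrist_torque': array([-0.04946391,  0.00696195,  0.00460817]), 'finger_gap': 0.08551287600105392}
top [[438.3, 0.0, 320.9], [0.0, 438.3, 196.6], [0.0, 0.0, 1.0]] [[0.0301, -0.9931, 0.1132, 0.3978], [-0.9995, -0.0302, 0.001, 0.008], [0.0024, -0.1132, -0.9936, 1.1849], [0.0, 0.0, 0.0, 1.0]]
scene [[408.4, 0.0, 317.7], [0.0, 408.4, 199.3], [0.0, 0.0, 1.0]] [[0.6628, -0.546, 0.5125, -0.03], [-0.7488, -0.4843, 0.4525, -0.5019], [0.0012, -0.6836, -0.7298, 0.8169], [0.0, 0.0, 0.0, 1.0]]
```

View pics/top0.png

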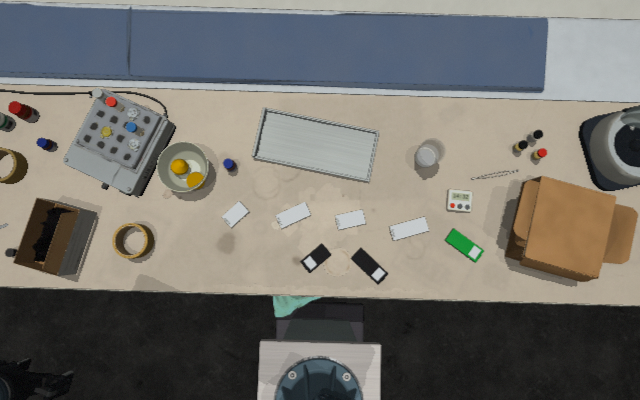

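View pics/scene0.png

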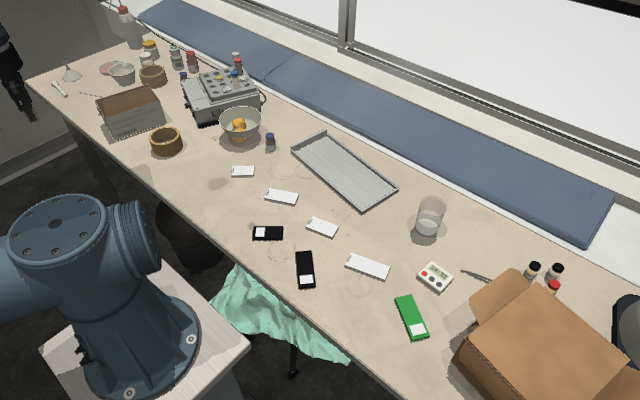

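The top view shows four white mailers at about (236,214), (293,215), (350,219) and (409,228). By length they look like the 64, 88, 76 and 100. The black ones at (315,258) and (369,265) and the green one at (464,245) are look-alikes. The tray spans (255,110)-(378,180), the bottle is at (229,164), the beaker at (427,155) and the timer at (459,201).

```bash
cat > h.py <<'E'
import cv2, numpy as np
from station import r
def ray(c,uv,z):
    uv=np.atleast_2d(uv).astype(float); K=c["K"];T=c["cam_to_world"]
    d=np.c_[(uv[:,0]-K[0,2])/K[0,0],(uv[:,1]-K[1,2])/K[1,1],np.ones(len(uv))]@T[:3,:3].T
    o=T[:3,3]; s=(z-o[2])/d[:,2]
    return o+d*s[:,None]
def whites(c,roi,z=0.01,amin=150,thr=200):
    hsv=cv2.cvtColor(c["color"],cv2.COLOR_BGR2HSV)
    m=((hsv[...,2]>thr)&(hsv[...,1]<25)).astype(np.uint8)*255
    M=np.zeros_like(m);x0,y0,x1,y1=roi;M[y0:y1,x0:x1]=m[y0:y1,x0:x1]
    M=cv2.morphologyEx(M,cv2.MORPH_CLOSE,np.ones((5,5)))
    out=[]
    for k in cv2.findContours(M,cv2.RETR_EXTERNAL,cv2.CHAIN_APPROX_NONE)[0]:
        if cv2.contourArea(k)<amin: continue
        P=ray(c,k[:,0,:],z)[:,:2]
        (cx,cy),(w,h),a=cv2.minAreaRect((P*1000).astype(np.float32))
        if w>h: L,W,ang=w,h,a
        else: L,W,ang=h,w,a+90
        out.append((k[:,0].mean(0).round().tolist(),round(cx/1000,4),round(cy/1000,4),round(L,1),round(W,1),round((ang+90)%180-90,1)))
    return out
E
python3 - <<'E'
from h import *
c=r.read_camera("top")
for o in whites(c,(205,190,440,260)): print(o)
im=c["color"]
cv2.imwrite("pics/crop1.png",cv2.resize(im[190:290,205:490],None,fx=2.8,fy=2.8,interpolation=cv2.INTER_CUBIC))
cv2.imwrite("pics/crop2.png",cv2.resize(im[100:190,240:390],None,fx=5,fy=5,interpolation=cv2.INTER_CUBIC))
hsv=cv2.cvtColor(im,cv2.COLOR_BGR2HSV);print(hsv[214,236],hsv[215,293],hsv[140,315],hsv[195,340])
E
```

```text
([409.0, 228.0], 0.4534, -0.2295, 94.2, 35.4, -72.5)
([350.0, 219.0], 0.4726, -0.0717, 70.6, 35.6, -75.0)
([293.0, 215.0], 0.4807, 0.0831, 82.4, 36.2, -63.4)
([234.0, 214.0], 0.4782, 0.239, 58.2, 35.8, -45.6)
[ 90   5 202] [ 95   8 204] [ 60   7 173] [ 17  42 188]
```

View pics/crop1.png

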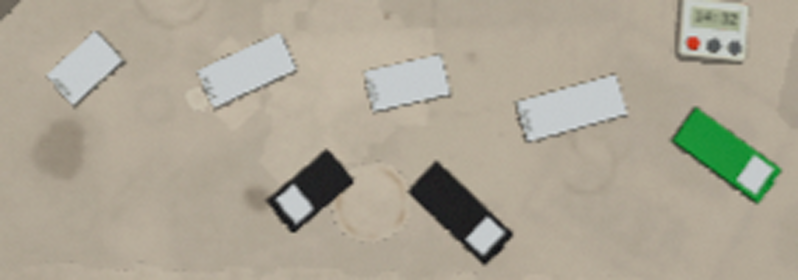

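View pics/crop2.png

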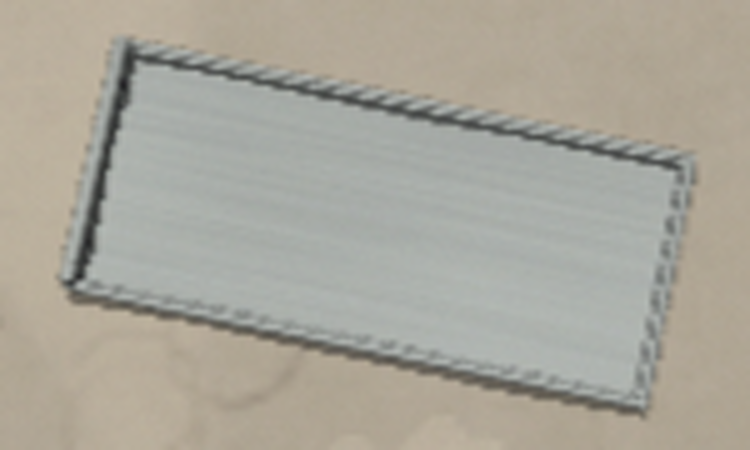

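All four white mailers have their ribs (label end) at the left, i.e. towards +y and the stop. The measured lengths of 94, 70, 82 and 58, each short by the edge pixels, match the 100, 76, 88 and 64. The black pair and the green one are ruled out by colour. The head stop is at the tray's left end. Next I measure the tray frame.

Run:
```python
from h import *
c=r.read_camera("top"); f=lambda p:np.array([240+(p[0]+.5)/5-.5,100+(p[1]+.5)/5-.5])
fr=ray(c,[f((692,156)),f((646,408))],0.012)[:,:2]; hd=ray(c,[f((120,38)),f((64,282))],0.026)[:,:2]
print("corners -y end",fr.round(4).tolist(),"head",hd.round(4).tolist())
m1,m2=hd.mean(0),fr.mean(0); d=m1-m2; print("mid axis len",np.linalg.norm(d),"ang",np.degrees(np.arctan2(d[1],d[0])),"ctr",(m1+m2)/2)
print([np.linalg.norm(a[0]-a[1]) for a in(fr,hd)],[np.degrees(np.arctan2(*(a[0]-a[1])[::-1]))+90 for a in(fr,hd)])
# depth check
Z=c["range_z"];v,u=np.mgrid[85:205,230:400];z=Z[85:205,230:400]
K=c["K"];T=c["cam_to_world"];P=np.stack([(u-K[0,2])/K[0,0]*z,(v-K[1,2])/K[1,1]*z,z],-1)@T[:3,:3].T+T[:3,3]
h=P[...,2]; print("bench z",np.median(h[:10]),"floor",np.median(h[45:55,80:90]))
m=(h>np.median(h[:10])+0.008)&(h<0.045)
n,l,s,_=cv2.connectedComponentsWithStats(m.astype(np.uint8),connectivity=8);k=1+s[1:,4].argmax()
q=P[l==k][:,:2]; print(s[k],cv2.minAreaRect((q*1000).astype(np.float32)))
st=r.read_state();from scipy.spatial.transform import Rotation as R
print(R.from_rotvec(st["tcp_rot"]).as_matrix().round(3))
```

```text
corners -y end [[0.7177, -0.142], [0.5773, -0.1192]] head [[0.7701, 0.1724], [0.6341, 0.1964]]
mid axis len 0.31969015892667774 ang 80.16435566308469 ctr [0.67480029 0.02691509]
[np.float64(0.14219992120146865), np.float64(0.13811089009811892)] [np.float64(80.7960329460989), np.float64(79.9816502489473)]
bench z -0.0005661067005994225 floor 0.003079097023763522
[ 22  22 127  75 988] ((676.66162109375, 28.523422241210938), (325.43670654296875, 147.0615997314453), 80.10824584960938)
[[-0.973  0.229 -0.   ]
 [ 0.229  0.973 -0.001]
 [ 0.    -0.001 -1.   ]]
```

```bash
cat > plan.py <<'E'
from h import *
from scipy.spatial.transform import Rotation as R
def tool(psi,pitch=0):
    s,c=np.sin(np.radians(psi)),np.cos(np.radians(psi))
    return R.from_matrix(np.array([[-s,c,0],[c,s,0],[0,0,-1.]]).T if 0 else np.c_[[-s,c,0],[c,s,0],[0,0,-1]])*R.from_rotvec([0,np.radians(pitch),0])
def plan(wps,step=.05,turn=9,pose=None):
    """wps: list of (x,y,z,psi,pitch,jaw); prints rows"""
    st=r.read_state(); p=np.array(st["tool_pos"]); q=R.from_rotvec(st["tcp_rot"])
    print("t",round(st["time_s"],2),"tcp",p.round(4),"F",st["force"].round(1),"gap",round(st["finger_gap"],4))
    for x,y,z,psi,pit,jaw in wps:
        tp=np.array([x,y,z]);tq=tool(psi,pit)
        n=max(1,int(np.ceil(np.linalg.norm(tp-p)/step)),int(np.ceil(np.degrees((q.inv()*tq).magnitude())/turn)))
        for i in range(n,0,-1):
            d=q.inv().apply((tp-p)/i).round(3); a=np.degrees((q.inv()*tq).as_rotvec()/i).round(1)
            print([*map(float,a),*map(float,d),jaw],end=",\n" if i>1 else "  <<\n")
            p=p+q.apply(d); q=q*R.from_rotvec(np.radians(a))
# tray frame
TC=np.array([.675,.0275]); TA=80.1
ty=np.array([np.cos(np.radians(TA)),np.sin(np.radians(TA))]); tx=np.array([ty[1],-ty[0]])
def tray(x,y): return TC+tx*x+ty*y
E
python3 - <<'E'
from plan import *
plan([(.40,.16,.20,50,0,.65),(.4535,-.2295,.09,17.5,0,.65),(.4535,-.2295,.032,17.5,0,.65)])
E
```

```text
t 0.2 tcp [0.1314 0.5595 0.2477] F [-0.6 -0.5 -0.3] gap 0.0856
[-0.0, 0.0, 2.7, -0.035, -0.033, 0.005, 0.65],
[-0.0, 0.0, 2.7, -0.037, -0.031, 0.005, 0.65],
[-0.0, 0.0, 2.7, -0.038, -0.029, 0.005, 0.65],
[-0.0, 0.0, 2.7, -0.04, -0.027, 0.005, 0.65],
[-0.0, 0.0, 2.7, -0.041, -0.026, 0.005, 0.65],
[-0.0, 0.0, 2.7, -0.042, -0.024, 0.005, 0.65],
[-0.0, 0.0, 2.6, -0.043, -0.022, 0.005, 0.65],
[-0.0, 0.0, 2.7, -0.044, -0.019, 0.004, 0.65],
[-0.0, 0.0, 2.6, -0.045, -0.017, 0.005, 0.65],
[-0.1, 0.0, 2.7, -0.045, -0.016, 0.004, 0.65]  <<
[0.0, 0.0, 3.6, -0.032, -0.029, 0.012, 0.65],
[0.0, 0.0, 3.6, -0.034, -0.027, 0.012, 0.65],
[0.0, -0.0, 3.6, -0.036, -0.025, 0.012, 0.65],
[0.0, -0.0, 3.6, -0.037, -0.023, 0.012, 0.65],
[0.0, -0.0, 3.6, -0.039, -0.02, 0.012, 0.65],
[0.0, -0.0, 3.6, -0.04, -0.018, 0.012, 0.65],
[0.0, -0.0, 3.6, -0.041, -0.015, 0.013, 0.65],
[0.0, -0.0, 3.6, -0.042, -0.013, 0.012, 0.65],
[0.0, -0.0, 3.7, -0.043, -0.011, 0.013, 0.65]  <<
[0.0, -0.0, -0.0, 0.0, 0.0, 0.029, 0.65],
[0.0, -0.0, -0.0, 0.001, 0.0, 0.029, 0.65]  <<
```

>>> arm_command(
  series=[
    [[0,0,2.7,-0.035,-0.033,0.005,0.65],[0,0,2.7,-0.037,-0.031,0.005,0.65],[0,0,2.7,-0.038,-0.029,0.005,0.65],[0,0,2.7,-0.04,-0.027,0.005,0.65],[0,0,2.7,-0.041,-0.026,0.005,0.65],[0,0,2.7,-0.042,-0.024,0.005,0.65],[0,0,2.7,-0.043,-0.022,0.005,0.65],[0,0,2.7,-0.044,-0.019,0.005,0.65]],
  ],
  squeeze=30,
)

```text
time_s: 1.2
tool_pos: [0.3473, 0.2385, 0.2083]
tcp_rot: [0.942, 2.996, 0.001]
force: [0.3, 0.2, 0.0]
finger_gap: 0.0555
```

>>> arm_command(
  series=[
    [[0,0,2.7,-0.045,-0.017,0.005,0.65],[0,0,2.7,-0.045,-0.016,0.004,0.65],[0,0,3.6,-0.032,-0.029,0.012,0.65],[0,0,3.6,-0.034,-0.027,0.012,0.65],[0,0,3.6,-0.036,-0.025,0.012,0.65],[0,0,3.6,-0.037,-0.023,0.012,0.65],[0,0,3.6,-0.039,-0.02,0.012,0.65],[0,0,3.6,-0.04,-0.018,0.012,0.65]],
  ],
)

```text
time_s: 2.2
tool_pos: [0.4349, -0.1008, 0.127]
tcp_rot: [1.617, 2.693, 0.0]
force: [0.4, -0.5, 0.4]
finger_gap: 0.0557
```

>>> arm_command(
  series=[
    [[0,0,3.6,-0.041,-0.015,0.013,0.65],[0,0,3.6,-0.042,-0.013,0.012,0.65],[0,0,3.7,-0.043,-0.011,0.013,0.65],[0,0,0,0,0,0,0.65],[0,0,0,0,0,0,0.65]],
  ],
)

```text
time_s: 2.82
tool_pos: [0.4513, -0.2296, 0.089]
tcp_rot: [-1.862, -2.529, -0.001]
force: [0.3, 0.5, 0.2]
finger_gap: 0.0551
```

Run:
```python
from plan import *
plan([(.4535,-.2295,.035,17.5,0,.65)])
c=r.read_camera("wrist");cv2.imwrite("pics/w1.png",c["color"])
```

```text
t 2.83 tcp [ 0.4513 -0.2296  0.089 ] F [0.3 0.5 0.2] gap 0.0551
[-0.0, -0.0, -0.1, -0.0, 0.001, 0.027, 0.65],
[-0.0, -0.1, -0.1, -0.001, 0.001, 0.027, 0.65]  <<
```

View pics/w1.png

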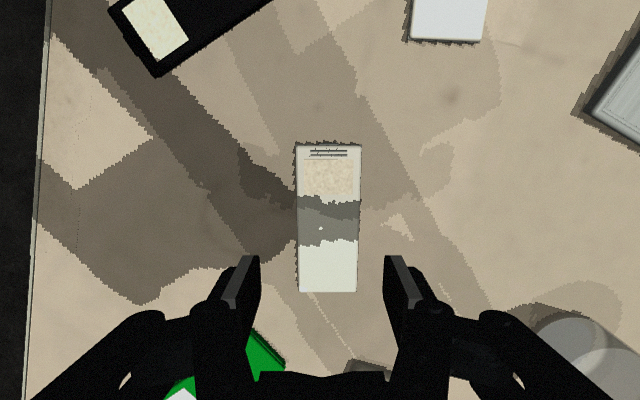

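The wrist view shows the 100 mm mailer at (296-361, 146-292), with its ribs and label at the upper end (tool +x). It sits about 8 px right of the jaw centre line (321).

Run:
```python
from plan import *
c=r.read_camera("wrist")
P=ray(c,[(296,146),(361,146),(357,292),(300,292)],.010)[:,:2];a=P[:2].mean(0);b=P[2:].mean(0);d=a-b
print(P.round(4).tolist(),"ctr",(a+b)/2,"len",np.linalg.norm(d),"psi",np.degrees(np.arctan2(d[1],d[0]))-90)
m=(a+b)/2
plan([(*m,.032,17.5,0,.65)])
```

```text
[[0.4228, -0.1868], [0.4596, -0.1753], [0.4896, -0.2689], [0.4527, -0.2804]] ctr [ 0.45618432 -0.22783797] len 0.09831151273773384 psi 17.731011727412323
t 2.92 tcp [ 0.4516 -0.2291  0.0894] F [-0.1  0.2  0.2] gap 0.0559
[-0.0, -0.0, -0.1, -0.0, 0.002, 0.029, 0.65],
[-0.0, -0.0, -0.0, -0.0, 0.003, 0.028, 0.65]  <<
```

>>> arm_command(
  series=[
    [[0,0,0,0,0.002,0.029,0.65],[0,0,0,0,0.002,0.024,0.65],[0,0,0,0,0,0.008,0.65],[0,0,0,0,0,0,0.65]],
  ],
)

```text
time_s: 3.42
tool_pos: [0.4555, -0.2283, 0.0284]
tcp_rot: [-1.861, -2.53, -0.0]
force: [-0.2, -0.9, -0.1]
finger_gap: 0.0555
```

>>> arm_command(
  series=[
    [[0,0,0,0,0,0.004,0.65],[0,0,0,0,0,0.003,0.65],[0,0,0,0,0,0,0.65]],
  ],
)

```text
time_s: 3.8
tool_pos: [0.4555, -0.2291, 0.0214]
tcp_rot: [1.863, 2.53, -0.0]
force: [-0.0, 0.7, 0.6]
finger_gap: 0.0553
```

>>> arm_command(
  series=[
    [[0,0,0,0,0,0.002,0.65],[0,0,0,0,0,0.001,0.65],[0,0,0,0,0,0,0.65]],
  ],
)

```text
time_s: 4.18
tool_pos: [0.4554, -0.229, 0.0182]
tcp_rot: [-1.862, -2.53, -0.0]
force: [-0.3, -0.8, 0.2]
finger_gap: 0.0559
```

>>> arm_command(
  series=[
    [[0,0,0,0,0,0.001,0.65],[0,0,0,0,0,0.001,0.65],[0,0,0,0,0,0,0.65]],
  ],
)

```text
time_s: 4.55
tool_pos: [0.4555, -0.229, 0.0162]
tcp_rot: [-1.863, -2.53, -0.0]
force: [0.3, -0.1, -0.1]
finger_gap: 0.0554
```

>>> arm_command(
  series=[
    [[0,0,0,0,0,0,0.3],[0,0,0,0,0,0,0.3],[0,0,0,0,0,0,0.3]],
  ],
)

```text
time_s: 4.92
tool_pos: [0.4557, -0.2291, 0.0164]
tcp_rot: [1.862, 2.53, -0.0]
force: [-0.1, 0.0, 1.5]
finger_gap: 0.0389
```

Run:
```python
from plan import *
t=tray(0,.155-.005-.05); print(t)
plan([(.456,-.215,.10,15,0,.3),(*t,.10,TA-90,0,.3),(*t,.04,TA-90,0,.3)],step=.047)
```

```text
[0.69219291 0.12601093]
t 4.92 tcp [ 0.4557 -0.2291  0.0164] F [-0.1  0.   1.5] gap 0.0389
[0.0, 0.0, 1.1, 0.007, 0.002, -0.042, 0.3],
[0.0, 0.0, 1.2, 0.006, 0.002, -0.042, 0.3]  <<
[0.0, 0.0, 2.8, 0.03, 0.035, 0.0, 0.3],
[0.0, 0.0, 2.8, 0.032, 0.034, 0.0, 0.3],
[0.0, 0.0, 2.8, 0.033, 0.032, 0.0, 0.3],
[0.0, 0.0, 2.7, 0.035, 0.03, 0.0, 0.3],
[0.0, 0.0, 2.8, 0.036, 0.029, 0.0, 0.3],
[0.0, 0.0, 2.7, 0.037, 0.027, 0.0, 0.3],
[0.0, 0.0, 2.8, 0.039, 0.025, 0.0, 0.3],
[0.0, 0.0, 2.7, 0.04, 0.024, 0.0, 0.3],
[0.0, 0.0, 2.8, 0.04, 0.021, 0.0, 0.3]  <<
[0.0, 0.0, -0.0, 0.0, 0.0, 0.03, 0.3],
[0.0, 0.0, -0.0, 0.0, 0.0, 0.03, 0.3]  <<
```

>>> arm_command(
  series=[
    [[0,0,1.1,0.007,0.002,-0.042,0.3],[0,0,1.2,0.006,0.002,-0.042,0.3],[0,0,2.8,0.03,0.035,0,0.3],[0,0,2.8,0.032,0.034,0,0.3],[0,0,2.8,0.033,0.032,0,0.3],[0,0,2.7,0.035,0.03,0,0.3],[0,0,2.8,0.036,0.029,0,0.3],[0,0,2.7,0.037,0.027,0,0.3]],
  ],
)

```text
time_s: 5.92
tool_pos: [0.6134, 0.0138, 0.1]
tcp_rot: [-2.254, -2.188, 0.001]
force: [-0.9, 0.1, -0.4]
finger_gap: 0.0392
```

>>> arm_command(
  series=[
    [[0,0,2.8,0.039,0.025,0,0.3],[0,0,2.7,0.04,0.024,0,0.3],[0,0,2.8,0.04,0.021,0,0.3],[0,0,0,0,0,0,0.3],[0,0,0,0,0,0,0.3]],
  ],
)

```text
time_s: 6.55
tool_pos: [0.6911, 0.1257, 0.0995]
tcp_rot: [-2.404, -2.021, 0.002]
force: [0.2, -0.9, -0.5]
finger_gap: 0.0391
```

Run:
```python
from plan import *
plan([(*tray(0,.10),.045,TA-90,0,.3)])
c=r.read_camera("wrist");cv2.imwrite("pics/w2.png",c["color"])
```

```text
t 6.55 tcp [0.6911 0.1257 0.0995] F [ 0.2 -0.9 -0.5] gap 0.0391
[-0.0, 0.0, 0.0, 0.0, 0.001, 0.027, 0.3],
[-0.1, 0.0, 0.0, 0.001, 0.0, 0.027, 0.3]  <<
```

View pics/w2.png

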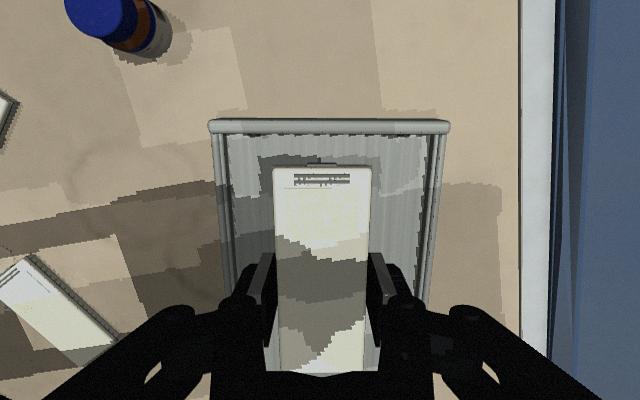

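The mailer is held level and straight, its label edge at row 168 (cols 273-371). The stop is at row ~120 (cols 208-450), and the bottle is well clear at (120,25).

Run:
```python
from plan import *
c=r.read_camera("wrist")
S=ray(c,[(208,121),(450,123)],.026)[:,:2]; I=ray(c,[(229,136),(427,137)],.024)[:,:2]; L=ray(c,[(273,168),(371,168)],.0933)[:,:2]
tf=lambda p:np.array([(p-TC)@tx,(p-TC)@ty]).round(4).tolist()
for n,A in(("stop outer",S),("stop inner",I),("mailer label",L)):
    d=A[1]-A[0];print(n,[tf(p) for p in A],"w",np.linalg.norm(d).round(4),"ang",np.degrees(np.arctan2(d[1],d[0])).round(2))
```

```text
stop outer [[-0.0648, 0.1627], [0.0717, 0.1617]] w 0.1366 ang -10.33
stop inner [[-0.0542, 0.1542], [0.0601, 0.1537]] w 0.1143 ang -10.14
mailer label [[-0.0194, 0.1492], [0.0185, 0.1493]] w 0.038 ang -9.85
```

>>> arm_command(
  series=[
    [[0,0,0,0.001,0.002,0.04,0.3],[0,0,0,0,0.001,0.027,0.3],[0,0,0,0,0,0.011,0.3],[0,0,0,0,0,0,0.3],[0,0,0,0,0,0,0.3]],
  ],
)

```text
time_s: 7.28
tool_pos: [0.6957, 0.1259, 0.0235]
tcp_rot: [2.405, 2.02, 0.002]
force: [0.1, -0.4, -0.3]
finger_gap: 0.0392
```

>>> arm_command(
  series=[
    [[0,0,0,0,0,0.001,0.3],[0,0,0,0,0,0,0.6],[0,0,0,0,0,0,0.6],[0,0,0,0,0,-0.02,0.6],[0,0,0,0,0,-0.06,0.6],[0,0,0,0,0,-0.04,0.6],[0,0,0,0,0,0,0.6]],
  ],
)

```text
time_s: 8.15
tool_pos: [0.6985, 0.1265, 0.1487]
tcp_rot: [2.4, 2.017, 0.013]
force: [-0.6, -1.1, -0.8]
finger_gap: 0.0514
```

```bash
sed -i 's/TC=np.array.*; TA=80.1/TC=np.array([.677,.0265]); TA=80.0/' plan.py
python3 - <<'E'
from plan import *
plan([(.481,.083,.085,26.6,0,.65)])
c=r.read_camera("wrist");cv2.imwrite("pics/w3.png",c["color"])
E
```

```text
t 8.15 tcp [0.6985 0.1265 0.1487] F [-0.6 -1.1 -0.8] gap 0.0514
[0.1, 0.0, -7.3, -0.016, -0.041, 0.012, 0.65],
[0.1, 0.0, -7.3, -0.011, -0.043, 0.012, 0.65],
[0.1, 0.0, -7.3, -0.005, -0.044, 0.013, 0.65],
[0.2, 0.1, -7.3, 0.001, -0.045, 0.012, 0.65],
[0.1, 0.0, -7.3, 0.006, -0.044, 0.013, 0.65]  <<
```

View pics/w3.png

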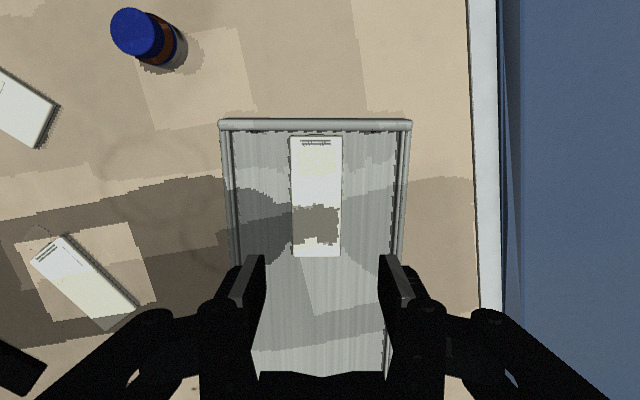

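The 100 mm mailer lies at (289-342, 137-257), flat, centred (316 against 315) and just off the stop. Next is the 88.

Run:
```python
from plan import *
c=r.read_camera("wrist")
tf=lambda p:np.array([(p-TC)@tx,(p-TC)@ty]).round(4).tolist()
for n,uv in(("label",[(289,137),(342,137)]),("plain",[(292,257),(340,257)])): print(n,[tf(p) for p in ray(c,uv,.014)[:,:2]])
print("stop",[tf(p) for p in ray(c,[(219,120),(411,121)],.026)[:,:2]])
plan([(.482,.084,.085,26.6,0,.65)])
```

```text
label [[-0.0209, 0.1507], [0.0182, 0.1508]]
plain [[-0.0209, 0.0534], [0.0185, 0.0534]]
stop [[-0.068, 0.1635], [0.0652, 0.1631]]
t 8.25 tcp [0.6954 0.1264 0.1429] F [-0.8 -0.1 -0.5] gap 0.0511
[0.0, 0.0, -7.3, -0.016, -0.041, 0.011, 0.65],
[0.0, 0.0, -7.3, -0.01, -0.042, 0.012, 0.65],
[0.0, 0.0, -7.3, -0.005, -0.043, 0.011, 0.65],
[0.1, 0.0, -7.3, 0.001, -0.044, 0.012, 0.65],
[0.0, 0.0, -7.3, 0.005, -0.043, 0.012, 0.65]  <<
```

>>> arm_command(
  series=[
    [[0.1,0,-7.3,-0.016,-0.041,0.012,0.65],[0.1,0,-7.3,-0.011,-0.043,0.012,0.65],[0.1,0,-7.3,-0.005,-0.044,0.013,0.65],[0.2,0.1,-7.3,0.001,-0.045,0.012,0.65],[0.1,0,-7.3,0.006,-0.044,0.013,0.65],[0,0,0,0,0,0,0.65],[0,0,0,0,0,0,0.65]],
  ],
)

```text
time_s: 9.12
tool_pos: [0.4772, 0.0828, 0.0799]
tcp_rot: [-1.648, -2.664, 0.009]
force: [1.3, 0.1, -0.1]
finger_gap: 0.0556
```

```bash
cat > look.py <<'E'
from plan import *
import sys
# mailer below the wrist: bright low-sat blob nearest image column of jaws
c=r.read_camera("wrist"); z=float(sys.argv[1])
hsv=cv2.cvtColor(c["color"],cv2.COLOR_BGR2HSV); m=((hsv[...,1]<35)&(hsv[...,2]>95)).astype(np.uint8)
m=cv2.morphologyEx(m,cv2.MORPH_OPEN,np.ones((5,5)));m=cv2.morphologyEx(m,cv2.MORPH_CLOSE,np.ones((9,9)))
n,l,s,ce=cv2.connectedComponentsWithStats(m)
for i in range(1,n):
    if s[i,4]<1500: continue
    k=cv2.findContours((l==i).astype(np.uint8),0,1)[0][0][:,0]
    P=ray(c,k,z)[:,:2]; (cx,cy),(w,h),a=cv2.minAreaRect((P*1000).astype(np.float32))
    print(ce[i].round(),"ctr",round(cx/1000,4),round(cy/1000,4),"size",round(w),round(h),"a",round(a,1))
E
python3 look.py 0.01; python3 -c "
from plan import *
plan([(.483,.0845,.0163,26.6,0,.65)],step=.03)"
```

```text
[473.  17.] ctr 0.4965 0.2193 size 43 20 a 26.4
[331. 226.] ctr 0.4819 0.0853 size 39 87 a 26.6
[596. 308.] ctr 0.6566 0.1011 size 77 154 a 41.6
t 9.18 tcp [0.4781 0.0828 0.0804] F [ 0.2 -0.  -0.3] gap 0.0553
[-0.2, -0.1, -0.0, -0.0, 0.002, 0.021, 0.65],
[-0.1, -0.1, -0.0, -0.0, 0.002, 0.022, 0.65],
[-0.2, -0.0, -0.1, -0.001, 0.002, 0.021, 0.65]  <<
```

>>> arm_command(
  series=[
    [[-0.2,-0.1,0,0,0.002,0.022,0.65],[-0.1,-0.1,0,0,0.002,0.022,0.65],[-0.2,0,0,0,0.001,0.019,0.65],[0,0,0,0,0,0,0.65],[0,0,0,0,0,0,0.3],[0,0,0,0,0,0,0.3],[0,0,0,0,0,0,0.3]],
  ],
)

```text
time_s: 10.05
tool_pos: [0.4817, 0.085, 0.0179]
tcp_rot: [1.651, 2.673, 0.001]
force: [0.3, -0.6, 2.2]
finger_gap: 0.0389
```

```bash
cat > place.py <<'E'
from plan import *
def place(L,plain,off=0.,h=.0163,lap=.020,clr=.0015,dx=0.):
    """L mailer length, plain: y of previous plain end (tray frame), off: mailer centre ahead of TCP along tool x, h: TCP height over underside"""
    th=np.arcsin(.010/(L-lap)); t=np.degrees(th)
    y=plain+lap-(L/2+off)*np.cos(th)-h*np.sin(th)
    z=.004+(L/2)*np.sin(th)-off*np.sin(th)+h*np.cos(th)+clr
    return y,z,t
E
python3 - <<'E'
from place import *
h=r.read_state()["tool_pos"][2]
y,z,t=place(.088,.052,h=h); print(y,z,t); p=tray(0,y)
plan([(.50,.08,.07,20,0,.3),(*p,.07,TA-90,t,.3),(*p,z+.003,TA-90,t,.3)],step=.047)
E
```

```text
0.025848163754994914 0.029661597146593395 8.456519335270515
t 10.05 tcp [0.4817 0.085  0.0179] F [ 0.3 -0.6  2.2] gap 0.0389
[0.0, -0.0, 3.3, -0.006, 0.007, -0.026, 0.3],
[0.0, -0.0, 3.3, -0.006, 0.008, -0.026, 0.3]  <<
[-0.5, 2.1, 7.5, -0.022, 0.04, -0.0, 0.3],
[-0.6, 2.0, 7.5, -0.017, 0.043, -0.0, 0.3],
[-0.5, 2.1, 7.5, -0.011, 0.044, -0.001, 0.3],
[-0.6, 2.0, 7.4, -0.005, 0.046, -0.0, 0.3]  <<
[0.0, 0.0, 0.0, -0.005, -0.0, 0.037, 0.3]  <<
```

>>> arm_command(
  series=[
    [[0,0,3.3,-0.006,0.007,-0.026,0.3],[0,0,3.3,-0.006,0.008,-0.026,0.3],[-0.5,2.1,7.5,-0.022,0.04,0,0.3],[-0.6,2.0,7.5,-0.017,0.043,0,0.3],[-0.5,2.1,7.5,-0.011,0.044,-0.001,0.3],[-0.6,2.0,7.4,-0.005,0.046,0,0.3],[0,0,0,0,0,0,0.3],[0,0,0,0,0,0,0.3]],
  ],
)

```text
time_s: 11.05
tool_pos: [0.6801, 0.0519, 0.0683]
tcp_rot: [-2.328, -1.955, -0.168]
force: [-0.2, -0.4, -0.6]
finger_gap: 0.0389
```

Run:
```python
from place import *
y,z,t=place(.088,.052,h=.0175); p=tray(0,y)
plan([(*p,z,TA-90,t,.3)],step=.03)
c=r.read_camera("wrist");cv2.imwrite("pics/w4.png",c["color"])
```

```text
t 11.05 tcp [0.6801 0.0519 0.0683] F [-0.2 -0.4 -0.6] gap 0.0389
[-0.1, 0.0, 0.0, -0.003, 0.001, 0.019, 0.3],
[-0.1, 0.1, 0.0, -0.002, 0.0, 0.02, 0.3]  <<
```

View pics/w4.png

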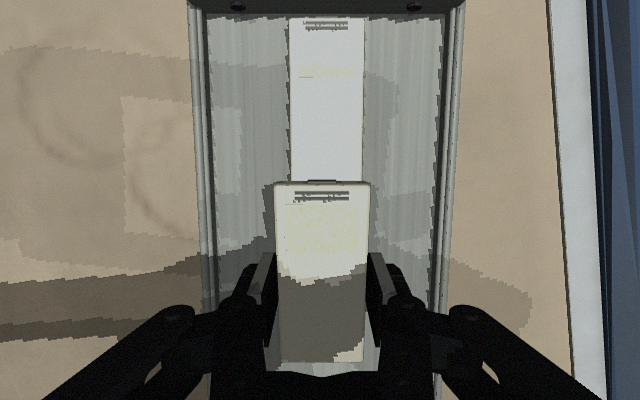

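The held 88 sits label end up at (275-370, 183), in line with the placed 100 at (288-365, 17-182). I'll lower and release it.

>>> arm_command(
  series=[
    [[-0.1,0,0,-0.003,0.002,0.019,0.3],[-0.1,0.1,0,-0.003,0.001,0.018,0.3],[0,0,0,0,0,0.001,0.3],[0,0,0,0,0,0,0.3]],
  ],
)

```text
time_s: 11.6
tool_pos: [0.6829, 0.0512, 0.0291]
tcp_rot: [-2.33, -1.955, -0.173]
force: [0.2, 0.1, 0.1]
finger_gap: 0.0392
```

Run:
```python
from place import *
y,z,t=place(.088,.052,h=.0175); p=tray(0,y)
plan([(*p,z,TA-90,t,.3)],step=.03)
```

```text
t 11.6 tcp [0.6829 0.0512 0.0291] F [0.2 0.1 0.1] gap 0.0392
[0.0, -0.0, 0.0, 0.001, -0.002, -0.0, 0.3]  <<
```

>>> arm_command(
  series=[
    [[0,0,0,0.001,-0.001,0.001,0.3],[0,0,0,0,0,0,0.6],[0,0,0,0,0,0,0.6],[0,0,0,0,0,-0.025,0.6],[0,-4,0,0,0,-0.05,0.6],[0,-4.5,0,0,0,-0.045,0.6],[0,0,0,0,0,0,0.6]],
  ],
)

```text
time_s: 12.48
tool_pos: [0.6837, 0.0385, 0.1546]
tcp_rot: [2.398, 2.015, 0.013]
force: [0.8, -0.2, -0.8]
finger_gap: 0.0513
```

Run:
```python
from plan import *
c=r.read_camera("wrist");cv2.imwrite("pics/w5.png",c["color"])
plan([(.475,-.071,.085,15,0,.65)])
```

```text
t 12.53 tcp [0.6819 0.0384 0.1515] F [-0.5  0.  -0.5] gap 0.0514
[0.1, 0.0, -5.0, -0.029, -0.037, 0.013, 0.65],
[0.1, 0.0, -5.0, -0.025, -0.039, 0.013, 0.65],
[0.1, 0.0, -5.0, -0.022, -0.042, 0.013, 0.65],
[0.1, 0.0, -5.0, -0.018, -0.043, 0.013, 0.65],
[0.0, 0.0, -4.9, -0.014, -0.045, 0.014, 0.65]  <<
```

View pics/w5.png

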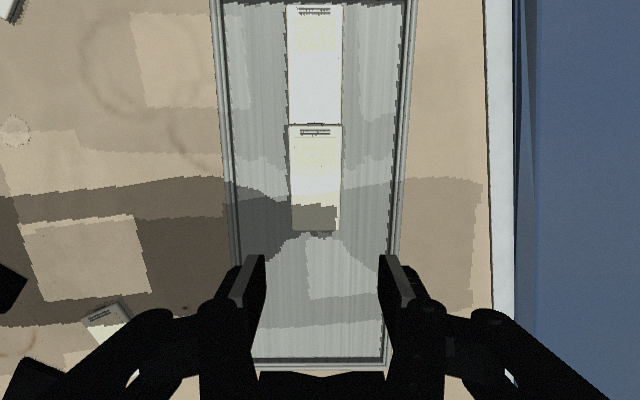

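The 88 lies lapped on the 100: its label edge is at row 125 (cols 288-341), its plain edge at row 231 (cols 291-338), and the 100's label edge is at row 4. Everything is straight. Next is the 76.

Run:
```python
from plan import *
c=r.read_camera("wrist")
tf=lambda p:np.array([(p-TC)@tx,(p-TC)@ty]).round(4).tolist()
for n,uv,z in(("100 label",[(286,4),(342,4)],.014),("88 label",[(288,125),(342,125)],.026),("88 plain",[(291,231),(338,231)],.014)): print(n,[tf(p) for p in ray(c,uv,z)[:,:2]])
```

```text
100 label [[-0.0203, 0.1499], [0.0177, 0.15]]
88 label [[-0.0201, 0.0705], [0.0185, 0.0706]]
88 plain [[-0.021, -0.0154], [0.0177, -0.0154]]
```

>>> arm_command(
  series=[
    [[0.1,0,-5,-0.029,-0.037,0.013,0.65],[0.1,0,-5,-0.025,-0.039,0.013,0.65],[0.1,0,-5,-0.022,-0.042,0.013,0.65],[0.1,0,-5,-0.018,-0.043,0.013,0.65],[0,0,-5,-0.014,-0.045,0.014,0.65],[0,0,0,0,0,0,0.65],[0,0,0,0,0,0,0.65]],
  ],
)

```text
time_s: 13.45
tool_pos: [0.4722, -0.0711, 0.0822]
tcp_rot: [-1.912, -2.487, 0.005]
force: [0.1, -0.3, 0.3]
finger_gap: 0.0555
```

```bash
python3 look.py 0.01; python3 -c "
from plan import *
plan([(.475,-.0705,.0163,15,0,.65)],step=.025)"
```

```text
[584. 255.] ctr 0.6226 -0.0658 size 110 231 a 30.1
[326. 230.] ctr 0.4748 -0.0692 size 39 76 a 14.6
t 13.5 tcp [ 0.473  -0.0711  0.0826] F [ 0.3  0.  -0.9] gap 0.0556
[-0.1, -0.0, -0.0, -0.0, 0.001, 0.022, 0.65],
[-0.1, -0.0, -0.0, -0.0, 0.001, 0.022, 0.65],
[-0.1, -0.1, -0.1, -0.0, 0.0, 0.022, 0.65]  <<
```

>>> arm_command(
  series=[
    [[-0.1,0,0,0.001,0.001,0.022,0.65],[-0.1,0,0,0,0.001,0.022,0.65],[-0.1,0,0,0,0,0.021,0.65],[0,0,0,0,0,0,0.65],[0,0,0,0,0,0,0.3],[0,0,0,0,0,0,0.3],[0,0,0,0,0,0,0.3]],
  ],
)

```text
time_s: 14.38
tool_pos: [0.4746, -0.0697, 0.0186]
tcp_rot: [1.912, 2.491, 0.002]
force: [0.1, -0.2, 2.6]
finger_gap: 0.0387
```

Run:
```python
from place import *
h=r.read_state()["tool_pos"][2]
y,z,t=place(.076,-.016,h=h); print(y,z,t); p=tray(0.001,y)
plan([(.50,-.07,.08,12,0,.3),(*p,.08,TA-90,t,.3)],step=.047)
```

```text
-0.03670507298005631 0.030556011316706745 10.286560611474941
t 14.38 tcp [ 0.4746 -0.0697  0.0186] F [ 0.1 -0.2  2.6] gap 0.0387
[0.0, -0.0, 1.5, -0.003, 0.012, -0.031, 0.3],
[0.1, -0.0, 1.5, -0.004, 0.013, -0.03, 0.3]  <<
[-0.5, 2.5, 5.5, 0.006, 0.045, -0.0, 0.3],
[-0.5, 2.5, 5.5, 0.01, 0.044, 0.001, 0.3],
[-0.5, 2.6, 5.5, 0.014, 0.043, 0.001, 0.3],
[-0.5, 2.5, 5.4, 0.019, 0.042, 0.003, 0.3]  <<
```

>>> arm_command(
  series=[
    [[0,0,1.5,-0.003,0.012,-0.031,0.3],[0.1,0,1.5,-0.004,0.013,-0.03,0.3],[-0.5,2.5,5.5,0.006,0.045,0,0.3],[-0.5,2.5,5.5,0.01,0.044,0.001,0.3],[-0.5,2.6,5.5,0.014,0.043,0.001,0.3],[-0.5,2.5,5.4,0.019,0.042,0.003,0.3],[0,0,0,0,0,0,0.3],[0,0,0,0,0,0,0.3]],
  ],
)

```text
time_s: 15.38
tool_pos: [0.6704, -0.0095, 0.0784]
tcp_rot: [-2.311, -1.942, -0.205]
force: [-0.3, -0.2, 0.3]
finger_gap: 0.039
```

Run:
```python
from place import *
y,z,t=place(.076,-.016,h=.018); p=tray(.001,y)
plan([(*p,z,TA-90,t,.3)],step=.03)
```

```text
t 15.38 tcp [ 0.6704 -0.0095  0.0784] F [-0.3 -0.2  0.3] gap 0.039
[-0.1, 0.0, 0.0, -0.004, 0.001, 0.024, 0.3],
[-0.0, 0.1, 0.1, -0.005, 0.0, 0.024, 0.3]  <<
```

>>> arm_command(
  series=[
    [[-0.1,0,0,-0.004,0.001,0.024,0.3],[0,0.1,0,-0.005,0,0.022,0.3],[0,0,0,0,0,0.001,0.3],[0,0,0,0,0,0,0.3]],
  ],
)

```text
time_s: 15.88
tool_pos: [0.6716, -0.0102, 0.0307]
tcp_rot: [-2.312, -1.94, -0.209]
force: [0.1, 0.1, 0.1]
finger_gap: 0.0393
```

Run:
```python
from place import *
y,z,t=place(.076,-.016,h=.018); p=tray(.001,y)
plan([(*p,z,TA-90,t,.3)],step=.03)
```

```text
t 15.88 tcp [ 0.6716 -0.0102  0.0307] F [0.1 0.1 0.1] gap 0.0393
[-0.0, -0.1, 0.0, 0.0, -0.0, 0.001, 0.3]  <<
```

>>> arm_command(
  series=[
    [[0,0,0,0,0,0.001,0.3],[0,0,0,0,0,0,0.6],[0,0,0,0,0,0,0.6],[0,0,0,0,0,-0.025,0.6],[0,-5,0,0,0,-0.05,0.6],[0,-5.3,0,0,0,-0.045,0.6],[0,0,0,0,0,0,0.6]],
  ],
)

```text
time_s: 16.75
tool_pos: [0.6725, -0.0269, 0.1545]
tcp_rot: [2.398, 2.016, 0.011]
force: [0.5, 0.2, -0.4]
finger_gap: 0.0515
```

Run:
```python
from plan import *
c=r.read_camera("wrist");cv2.imwrite("pics/w6.png",c["color"])
plan([(.53,.15,.13,25,0,.65),(.481,.2405,.085,44,0,.65)])
```

```text
t 16.8 tcp [ 0.6708 -0.0268  0.1514] F [-0.3 -1.5 -0.2] gap 0.0513
[0.1, 0.0, -7.0, 0.03, -0.034, 0.004, 0.65],
[0.1, 0.0, -7.0, 0.034, -0.03, 0.004, 0.65],
[0.1, 0.0, -7.0, 0.037, -0.025, 0.004, 0.65],
[0.0, 0.0, -7.0, 0.04, -0.021, 0.005, 0.65],
[0.1, 0.0, -6.9, 0.043, -0.016, 0.004, 0.65]  <<
[-0.0, 0.0, -6.3, 0.034, -0.002, 0.015, 0.65],
[-0.0, 0.0, -6.4, 0.034, 0.002, 0.015, 0.65],
[-0.0, 0.0, -6.3, 0.034, 0.005, 0.015, 0.65]  <<
```

View pics/w6.png

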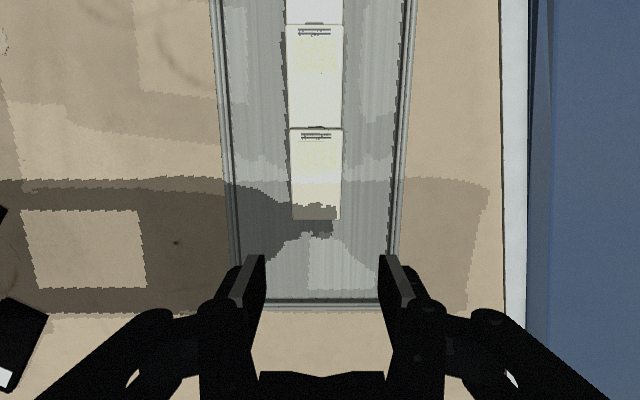

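The 76 lies lapped on the 88, with its label edge at row 128 (cols 289-342) and its plain edge at row 219 (cols 292-338). Last is the 64.

Run:
```python
from plan import *
c=r.read_camera("wrist")
tf=lambda p:np.array([(p-TC)@tx,(p-TC)@ty]).round(4).tolist()
for n,uv,z in(("88 label",[(286,24),(343,24)],.026),("76 label",[(289,128),(342,128)],.026),("76 plain",[(292,219),(338,219)],.014)): print(n,[tf(p) for p in ray(c,uv,z)[:,:2]])
```

```text
88 label [[-0.0195, 0.0693], [0.018, 0.0694]]
76 label [[-0.0192, 0.0023], [0.0187, 0.0024]]
76 plain [[-0.0197, -0.071], [0.0177, -0.071]]
```

>>> arm_command(
  series=[
    [[0.1,0,-7,0.03,-0.034,0.004,0.65],[0.1,0,-7,0.034,-0.03,0.004,0.65],[0.1,0,-7,0.037,-0.025,0.004,0.65],[0,0,-7,0.04,-0.021,0.005,0.65],[0.1,0,-7,0.043,-0.016,0.004,0.65],[0,0,-6.3,0.034,-0.002,0.015,0.65],[0,0,-6.4,0.034,0.002,0.015,0.65],[0,0,-6.3,0.034,0.005,0.015,0.65]],
  ],
)

```text
time_s: 17.85
tool_pos: [0.4772, 0.2403, 0.0811]
tcp_rot: [-1.22, -2.886, 0.006]
force: [0.2, -0.5, -0.3]
finger_gap: 0.0559
```

>>> arm_command(
  series=[
    [[0,0,0,0,0,0,0.65],[0,0,0,0,0,0,0.65]],
  ],
)

```text
time_s: 18.1
tool_pos: [0.4788, 0.2394, 0.0825]
tcp_rot: [-1.226, -2.885, 0.005]
force: [-0.4, 0.4, 0.0]
finger_gap: 0.0557
```

```bash
python3 look.py 0.01; python3 -c "
from plan import *
plan([(.481,.2405,.0163,44.2,0,.65)],step=.025)"
```

```text
[324. 235.] ctr 0.4794 0.241 size 39 64 a 44.2
t 18.15 tcp [0.4794 0.2392 0.083 ] F [ 1.2 -0.4  0.2] gap 0.0556
[-0.1, -0.1, -0.1, -0.0, 0.001, 0.022, 0.65],
[-0.1, -0.1, -0.1, -0.0, 0.001, 0.022, 0.65],
[-0.1, -0.0, -0.1, -0.0, 0.0, 0.023, 0.65]  <<
```

>>> arm_command(
  series=[
    [[-0.1,-0.1,-0.1,0.001,0.001,0.022,0.65],[-0.1,-0.1,-0.1,0,0.001,0.022,0.65],[-0.1,0,-0.1,0,0,0.021,0.65],[0,0,0,0,0,0,0.65],[0,0,0,0,0,0,0.3],[0,0,0,0,0,0,0.3],[0,0,0,0,0,0,0.3]],
  ],
)

```text
time_s: 19.02
tool_pos: [0.4805, 0.2422, 0.0193]
tcp_rot: [1.219, 2.894, 0.004]
force: [0.7, -1.2, 4.0]
finger_gap: 0.0391
```

Run:
```python
from place import *
h=r.read_state()["tool_pos"][2]
y,z,t=place(.064,-.0715,h=h,lap=.019); print(y,z,t); p=tray(0.001,y)
plan([(.51,.20,.09,32,0,.3),(*p,.09,TA-90,t,.3)],step=.047)
```

```text
-0.08798556478422381 0.03141450584625224 12.83958840690415
t 19.02 tcp [0.4805 0.2422 0.0193] F [ 0.7 -1.2  4. ] gap 0.0391
[0.1, 0.0, 6.2, -0.025, -0.004, -0.035, 0.3],
[0.1, 0.0, 6.1, -0.026, -0.001, -0.036, 0.3]  <<
[-0.7, 1.8, 6.0, -0.043, -0.001, 0.0, 0.3],
[-0.7, 1.7, 6.0, -0.043, 0.003, -0.001, 0.3],
[-0.7, 1.8, 6.0, -0.042, 0.008, -0.003, 0.3],
[-0.7, 1.7, 6.0, -0.041, 0.012, -0.004, 0.3],
[-0.6, 1.8, 5.9, -0.04, 0.016, -0.005, 0.3],
[-0.7, 1.7, 6.0, -0.038, 0.021, -0.005, 0.3],
[-0.6, 1.8, 5.9, -0.035, 0.024, -0.006, 0.3]  <<
```

>>> arm_command(
  series=[
    [[0.1,0,6.2,-0.025,-0.004,-0.035,0.3],[0.1,0,6.1,-0.026,-0.001,-0.036,0.3],[-0.7,1.8,6.0,-0.043,-0.001,0,0.3],[-0.7,1.7,6.0,-0.043,0.003,-0.001,0.3],[-0.7,1.8,6.0,-0.042,0.008,-0.003,0.3],[-0.7,1.7,6.0,-0.041,0.012,-0.004,0.3],[-0.6,1.8,5.9,-0.04,0.016,-0.005,0.3],[-0.7,1.7,6.0,-0.038,0.021,-0.005,0.3]],
  ],
)

```text
time_s: 20.02
tool_pos: [0.6409, -0.0246, 0.0894]
tcp_rot: [-2.204, -2.048, -0.223]
force: [0.3, 0.4, -0.3]
finger_gap: 0.039
```

>>> arm_command(
  series=[
    [[-0.6,1.8,5.9,-0.035,0.024,-0.006,0.3],[0,0,0,0,0,0,0.3],[0,0,0,0,0,0,0.3]],
  ],
)

```text
time_s: 20.4
tool_pos: [0.6611, -0.06, 0.0881]
tcp_rot: [-2.285, -1.919, -0.254]
force: [-0.5, 0.1, -1.0]
finger_gap: 0.0388
```

Run:
```python
from place import *
y,z,t=place(.064,-.0715,h=.0188,lap=.019); p=tray(.001,y)
plan([(*p,z,TA-90,t,.3)],step=.03)
```

```text
t 20.4 tcp [ 0.6611 -0.06    0.0881] F [-0.5  0.1 -1. ] gap 0.0388
[-0.1, -0.0, 0.0, -0.006, 0.001, 0.028, 0.3],
[-0.1, -0.0, 0.0, -0.007, 0.001, 0.028, 0.3]  <<
```

>>> arm_command(
  series=[
    [[-0.1,0,0,-0.006,0.001,0.028,0.3],[-0.1,0,0,-0.007,0.001,0.025,0.3],[0,0,0,0,0,0.001,0.3],[0,0,0,0,0,0,0.3]],
  ],
)

```text
time_s: 20.9
tool_pos: [0.6632, -0.0602, 0.0333]
tcp_rot: [-2.286, -1.922, -0.258]
force: [0.3, 0.0, -0.4]
finger_gap: 0.0391
```

Run:
```python
from place import *
y,z,t=place(.064,-.0715,h=.0188,lap=.019); p=tray(.001,y)
plan([(*p,z,TA-90,t,.3)],step=.03)
```

```text
t 20.9 tcp [ 0.6632 -0.0602  0.0333] F [ 0.3  0.  -0.4] gap 0.0391
[0.0, -0.0, 0.1, -0.001, -0.0, 0.002, 0.3]  <<
```

>>> arm_command(
  series=[
    [[0,0,0,-0.001,0,0.003,0.3],[0,0,0,0,0,0,0.6],[0,0,0,0,0,0,0.6],[0,0,0,0,0,-0.025,0.6],[0,-6,0,0,0,-0.05,0.6],[0,-7,0,0,0,-0.05,0.6],[0,0,0,0,0,0,0.6],[0,0,0,0,0,0,0.6]],
  ],
)

```text
time_s: 21.9
tool_pos: [0.659, -0.0836, 0.1522]
tcp_rot: [2.405, 2.019, -0.002]
force: [-0.4, -0.6, -0.7]
finger_gap: 0.051
```

Run:
```python
from plan import *
c=r.read_camera("wrist");cv2.imwrite("pics/w7.png",c["color"])
plan([(.55,-.13,.25,TA-90,0,.65)])
```

```text
t 21.95 tcp [ 0.6583 -0.0837  0.151 ] F [ 0.5  0.  -0.2] gap 0.0512
[-0.0, 0.0, -0.0, -0.016, -0.025, -0.025, 0.65],
[-0.0, 0.0, -0.0, -0.016, -0.025, -0.025, 0.65],
[-0.0, 0.0, -0.0, -0.016, -0.024, -0.024, 0.65],
[-0.1, 0.1, -0.0, -0.017, -0.025, -0.025, 0.65]  <<
```

View pics/w7.png

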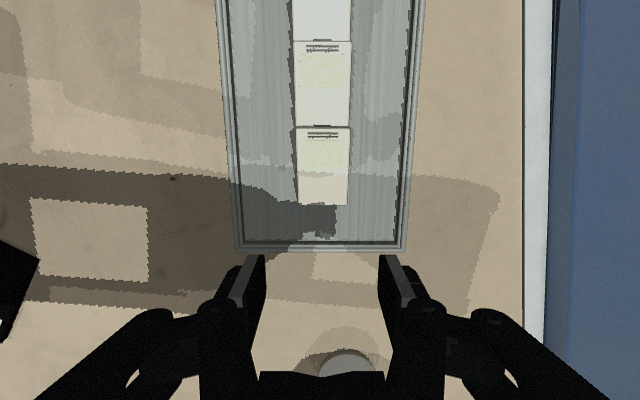

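The 64 lies lapped on the 76, with its label edge at row 128 (cols 295-350) and its plain edge at row 205. The beaker at (345,365) is untouched. I'll back off and do a final check on numbers and height profile.

>>> arm_command(
  series=[
    [[0,0,0,0,0,-0.04,0.65],[0,0,0,-0.01,-0.035,-0.04,0.65],[0,0,0,-0.01,-0.045,-0.02,0.65],[0,0,0,-0.01,-0.045,0,0.65],[0,0,0,-0.01,-0.045,0,0.65],[0,0,0,0,-0.04,0,0.65],[0,0,0,0,0,0,0.65]],
  ],
)

```text
time_s: 22.82
tool_pos: [0.4426, -0.086, 0.2503]
tcp_rot: [-2.407, -2.016, 0.004]
force: [0.6, 0.0, 1.0]
finger_gap: 0.0556
```

Run:
```python
from plan import *
c=r.read_camera("top")
Z=c["range_z"];K=c["K"];T=c["cam_to_world"]
v,u=np.mgrid[0:400,0:640];P=np.stack([(u-K[0,2])/K[0,0]*Z,(v-K[1,2])/K[1,1]*Z,Z],-1)@T[:3,:3].T+T[:3,3]
X=(P[...,:2]-TC)@tx;Y=(P[...,:2]-TC)@ty
s=(abs(X)<.014)&(abs(Y)<.16)
for a in np.arange(-.135,.16,.01):
    m=s&(abs(Y-a)<.005); print(f"{a*1000:.0f}:{np.median(P[m][:,2])*1000:.1f}",end=" ")
im=cv2.resize(c["color"][90:240,215:475],None,fx=3,fy=3,interpolation=cv2.INTER_CUBIC);cv2.imwrite("pics/end.png",im)
for n,z,roi in(("white",.014,(250,100,385,190)),): print(whites(c,roi,z,thr=185))
print(r.read_state()["force"],r.read_state()["time_s"])
```

```text
-135:2.9 -125:3.5 -115:13.7 -105:15.5 -95:18.1 -85:20.1 -75:23.2 -65:25.4 -55:24.4 -45:17.2 -35:19.0 -25:21.6 -15:23.9 -5:24.9 5:17.3 15:16.9 25:19.1 35:20.4 45:22.1 55:23.7 65:25.3 75:14.0 85:12.8 95:12.9 105:12.8 115:13.2 125:13.4 135:13.7 145:13.1 155:11.6 [([306.0, 151.0], 0.6555, 0.0297, 301.1, 97.7, 79.8)]
[-0.06055462  0.89449465  0.27622199] 22.875
```

View pics/end.png

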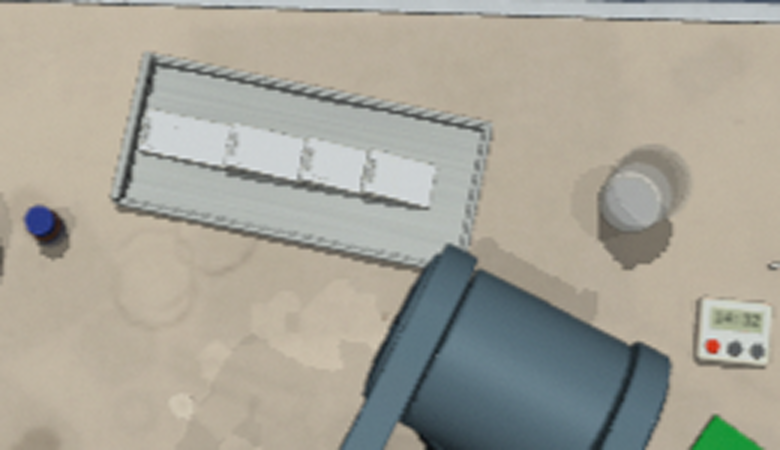

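The final top view shows a straight row of four with every label visible. The height profile steps up at each lap and comes down to about 14 mm (the mailer's top edge) at the last plain end. The bottle, beaker and timer have not moved.

```bash
python3 -c "
from station import r
print(r.close_job())"
```

```text
the job is handed in; nothing more can be done
None
```

The four white mailers lie in one straight overlapping row along the middle of the tray, in the order 100, 88, 76 and 64 mm. All are released with their labels showing. I handed the job in at about 23 s; the station gives no verdict.

- **Position:** my last checks put the 100 mm mailer flat, about 3–5 mm from the head stop. The three laps came out at about 19–20 mm each. All four sit within about 2 mm of the middle line.
- **Height profile:** the top camera showed the expected steps up at each lap, with the plain ends down on the tray floor.
- **Bystanders:** the bottle, beaker and timer look unmoved in the final view, and the arm stands clear of everything.
- **Disagreements:** the wrist and top cameras differed by 2–5 mm on where things were. The measured tool height at each grasp varied by up to 3 mm, with light finger contact on the bench (up to 4 N). Neither affected the result. The final white-mask outline merged with the tray, so I relied on the height profile and the wrist-camera edges instead.

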